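# Press a pendant home in a sprung bonding jig

### The arm

A 6-joint arm with a two-finger parallel gripper is mounted at the origin on the work surface. World frame = base frame: x ahead of the robot, y to its left, z up, the work surface at z = 0. Lengths are in m, angles in rad, forces in N, time in s.
With the tool pointing down it reaches from about 0.225 to 0.875 m from the base axis. Payload 3.4 kg.
Tool frame: the origin (TCP) lies at the very end of the fingers, on their centre line; the grasp point (between the pads) lies 19 mm behind it; x points along the fingers, z is the direction in which the jaws open and shut, and the axes are right-handed (so a half turn about x gives the same grasp; the last joint's range is limited). The gripper opens to 85 mm and grips with 20 to 120 N. Pads are 22 mm wide; open, the fingers measure 114 mm over their backs; the gripper's body (76 mm by 85 mm) begins 54 mm behind the grasp point. The pads swing forward as they close: fully open they stand 13 mm farther back than shut.
Start: joints at [1.026, 0.276, 1.505, -0, 1.361, -0.121], TCP at [0.236, 0.524, 0.231] pointing down, gripper open.
Joint ranges: [-2.89, 2.89], [-0.75, 2.08], [0.22, 2.7], [-1.18, 4.32], [0.11, 2.71], [-2.7, 2.7]. Speed limits (rad/s): [2.57, 2.57, 3.14, 3.14, 3.14, 3.14].

### API

Orientations are given as a unit quaternion [w, x, y, z].
In Python, from rig import manip, viewer, finder gives the robot as it stands.
- The arm moves only by the tool move_arm, never from a script. Its argument "rows" is a list of rows, each a list of 3 entries, a list of its own where there are three numbers: the shift along the tool's x, y, z in mm, then the turn about the tool's x in rad, then the finger opening in mm, from 0 to 85.4. A call has 1 to 8 rows; each row is the pose to reach, as a shift and turn from the pose measured when the call began, along the tool's axes at that moment; what a row does not reach only later rows make up. A row lasts 1/12 s, in which the tool goes at most 41.7 mm and 7.16 degrees, less where a joint would pass 70% of its speed; a pose out of reach is approached as far as the arm can. A call with a gripper value outside its range is refused whole. The fingers move at their own pace and stop on an object; "force" is the grip in N (left out, the last holds). Time passes only in rows, so rows that repeat a pose let the fingers close. It gives the time, the measured TCP pose, the force and the opening at its end, in the units of the state.
- manip.get_state(): the state, without advancing time (a new reading comes with each control period).
- viewer.get_image(name): name is "scene" or "top" or "wrist"; returns the picture (400x640x3 uint8, red, green, blue); there is no depth.
- viewer.get_calibration(name): a dict with "mtx" (3x3 intrinsics, pixels), "R" (3x3) and "t" (3): a world point X has camera coordinates R X + t. Camera axes: x right, y down, z forward; pixel columns grow to the right and rows downward; lengths in m; the calibration is good to about 2 mm. The wrist camera is an equidistant fisheye: a pixel r from the principal point sees the ray r / f radians off the axis. A picture is of the moment at which its call begins: read the wrist's pose just before it. get_calibration takes no time and is no camera call; for the wrist camera it gives the pose at the moment of the call.
- manip.sign_off(): hands the job in, once; it reports no verdict.
Trained networks look in the newest picture that a camera, given by its name, has taken for a name from the list of things; names that differ only in an ending like _2 or _b are one class to them, and where a whole thing is asked for, a point or a joint stands for the part that bears it (a point fixed in the world has none). Each returns a list of dicts, best first, with "score" (0 to 1); they miss things now and then, are a little off and sometimes report something else, mostly with a low value. They report only what shows in the picture. A call takes as long as a camera call. They do not tell look-alikes from the thing itself.
- finder.look_for(target, camera): "centre" ([column, row] in pixels, amid what is visible of it).
- finder.trace(target, camera): "mask" (400x640 bool, what is visible of it) and "centre" ([column, row] in pixels, amid what is visible of it).
The state is a dict: "clock": time; "qpos": joint angles; "qd": joint speeds; "effort": joint torques, N m; "position": TCP position; "ee_rot": TCP orientation; "contact_force": force on the tool from outside, world axes, zero at the start; "moment": the same for the moment, N m; "width": finger opening in m.
Only numpy, scipy, OpenCV 4.12 (cv2) and the standard library are available. Lean on these libraries where they do the work, as an engineer would, in place of code of your own. Each camera call takes 0.05 s, during which the arm holds its last target.

### The job

Take the wooden-handled press tamper out of its tray and press it squarely down on the pendant in the sprung jig, covering the whole pendant, until the sprung plate bottoms out level; keep a steady push of about 18 N there for two seconds, never more than 30 N and without leaning on the jig's walls. Then set the tamper back upright in its tray, let go, and leave the other things on the bench undisturbed.

Things in the scene. Friction and masses are not known exactly. Their poses are not given: they have to be found in the camera images.
- tamper: Press tamper, about 0.25 kg (0.2 to 0.3). Flat square steel foot 42 x 42 mm, 14 mm thick; from its middle rises a square dark wooden handle 24 x 24 mm, its faces parallel to the foot's sides, up to 86 mm above the foot's underside. Origin at the centre of the flat underside, z up along the handle, x and y square to the handle's faces.
- rest: The tamper's wooden tray, fixed to the bench: 62 x 62 mm outside, 54 x 54 mm inside, rim 14 mm high; the felt floor that the tamper stands on is 6 mm above the bench. Origin at the centre of its underside, x and y along its sides, z up. The tamper starts standing in it.
- jig: Bonding jig, fixed to the bench: blue base plate 110 x 110 mm, 8 mm thick, and on it a square aluminium well 80 x 80 mm outside, 64 x 64 mm inside, walls 8 mm, rim 50 mm above the bench. Origin at the centre of its underside, x and y along its sides, z up.
- platen: Loose sprung steel plate 60 x 60 mm, 6 mm thick, lying in the well on four spring pins, underside 32 mm above the bench when not pressed. The springs give 3 N at the top and 0.3 N more per mm. The firm stop lies 8 to 16 mm down, varies, is unseen: there the springs give 5 to 8 N and the push then rises by 5 to 20 N per mm of hand motion. Origin: centre of its underside, z up.
- spray: White plastic bottle, 72 mm across, about 190 mm tall, bystander. Origin at the centre of its underside.
- amber: Amber bottle, 56 mm across, about 130 mm tall, bystander. Origin at the centre of its underside.
- dish: Red shallow bowl, 100 mm across, 30 mm tall, bystander. Origin at the centre of its underside.
- pot: Small clear jar with a steel lid, 44 mm across, 40 mm tall, bystander standing between tray and jig. Origin at the centre of its underside.
- driver: Screwdriver with an orange handle, 130 mm long, lying on the bench between tray and jig, bystander. Its x axis runs along it.
- findings: White divided parts tray, 100 x 150 mm, 25 mm tall, bystander. Origin at the centre of its underside.
- bur_block: Wooden block 50 x 90 mm, 30 mm tall, with small burs upright in it (to 64 mm), bystander. Origin at the centre of its underside.
- pendant (a point): Centre of the top face of the brass and green pendant, 26 x 26 mm, 3 mm thick, fast to the middle of the sprung plate; 9 mm above the plate's underside, and 9 mm below the well's rim before pressing.
Not all that is in view belongs to the job. Leave any pink look-alike of the tamper alone. Of the things that look like the jig, take the one that is farthest to the robot's right at the start.

How it is judged:
By the outcome, as a careful person would: the job done as asked, in the order asked, and still so for the second after the job is handed in, with the robot touching nothing.
It also fails if it takes over 70 s, if anything falls off the work surface, if the arm or the gripper's body presses on something with over 40 N, if the wrist force passes 120 N, or if a joint passes its speed limit or range.

## Working session

There is one attempt and no reset: what is moved stays moved. The work goes in short steps, Python scripts to look and compute and a tool call to move; the robot and the scene stay as the last step left them, time stands still between calls to the robot, and variables do not carry over. Pictures are saved under pics/ and viewed, and the job is handed in when it is done.

Besides the shell and the picture viewer there is one more tool, called after ">>>" as name(argument=value, ...) on one line, values as JSON. move_arm: Moves the arm, as the interface text tells. Its arguments: {"type":"object","properties":{"rows":{"type":"array"},"force":{"type":"number"}},"required":["rows"]}

```bash
ls; mkdir -p pics
python3 - <<'E'
from rig import manip, viewer, finder
import cv2
s=manip.get_state(); print(s)
for n in ("scene","top","wrist"):
    im=viewer.get_image(n); cv2.imwrite(f"pics/{n}0.png",im[:,:,::-1])
    c=viewer.get_calibration(n); print(n,c)
E
```

```text
pics
{'clock': 0.0, 'qpos': array([ 1.02600500e+00,  2.76571098e-01,  1.50612823e+00,  5.42535689e-06,
        1.36070661e+00, -1.21000701e-01]), 'qd': array([ 0.00117251,  0.00071891, -0.00139446,  0.00081378,  0.00098591,
       -0.00097121]), 'effort': array([ 1.99382694e-04, -4.16777158e+01, -2.45812386e+01, -2.00295399e-04,
        1.11039777e-02, -9.22105698e-06]), 'position': array([0.23617725, 0.5236749 , 0.2304553 ]), 'ee_rot': array([ 0.59339621, -0.38393855,  0.59455099,  0.38338133]), 'contact_force': array([ 0.12949935,  0.02004342, -1.13651903]), 'moment': array([-0.01750738,  0.05286045, -0.025664  ]), 'width': 0.08530390482995986}
scene {'mtx': array([[419.03225505,   0.        , 318.90815418],
       [  0.        , 419.03225505, 192.12197422],
       [  0.        ,   0.        ,   1.        ]]), 'R': array([[ 0.12620909,  0.99191932, -0.01293549],
       [ 0.67080971, -0.09494389, -0.73552701],
       [-0.7308116 ,  0.08415294, -0.6773719 ]]), 't': array([-0.09592113, -0.31600649,  1.45219011])}
top {'mtx': array([[416.01053712,   0.        , 322.76703466],
       [  0.        , 416.01053712, 193.66429587],
       [  0.        ,   0.        ,   1.        ]]), 'R': array([[-0.00991324, -0.99993694,  0.00527672],
       [-0.98920012,  0.0090348 , -0.14629251],
       [ 0.14623561, -0.00666997, -0.9892273 ]]), 't': array([-0.00212158,  0.57595093,  1.09720283])}
wrist {'mtx': array([[309.70691629,   0.        , 316.43471506],
       [  0.        , 309.70691629, 201.33294966],
       [  0.        ,   0.        ,   1.        ]]), 'R': array([[ 0.41204432,  0.91116136, -0.00211145],
       [ 0.87071072, -0.39306685,  0.29556945],
       [ 0.26848152, -0.12362617, -0.95531892]]), 't': array([-0.57410393, -0.03802788,  0.38076698])}
```

View pics/scene0.png

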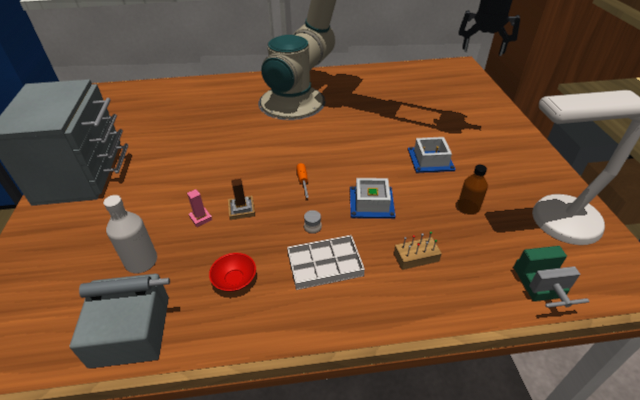

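View pics/top0.png

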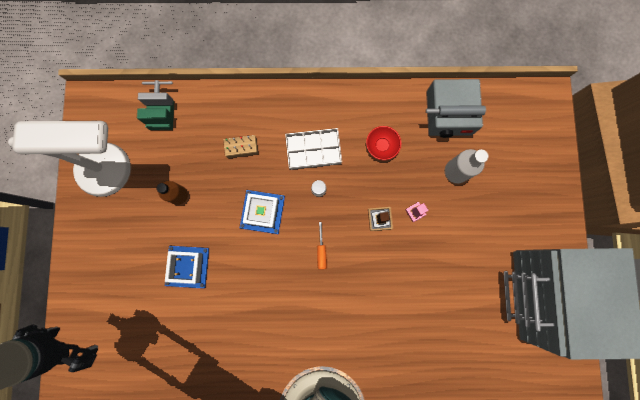

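View pics/wrist0.png

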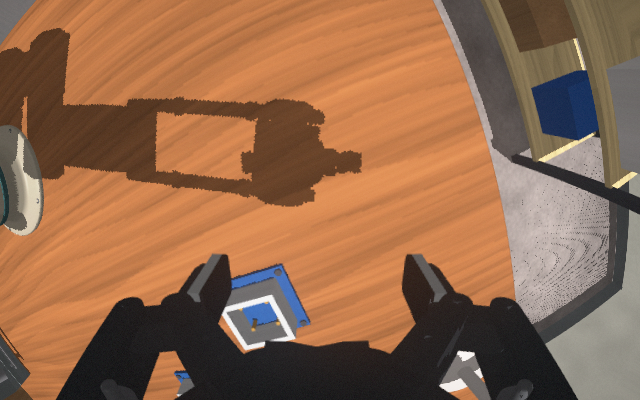

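```bash
cat > h.py <<'E'
import numpy as np, cv2
from rig import manip, viewer, finder
def proj(c,X):
    X=np.atleast_2d(X).astype(float); p=X@c['R'].T+c['t']; q=p@c['mtx'].T; return q[:,:2]/q[:,2:]
def back(c,uv,z):
    d=np.linalg.inv(c['mtx'])@np.array([uv[0],uv[1],1.]); d=c['R'].T@d; o=-c['R'].T@c['t']
    return o+d*(z-o[2])/d[2]
E
python3 - <<'E'
from h import *
T=viewer.get_calibration('top');S=viewer.get_calibration('scene')
it=viewer.get_image('top'); isn=viewer.get_image('scene')
zs=dict(tamper=.05,rest=.007,jig=.025,pendant=.041,pot=.02,driver=.01,findings=.012,bur_block=.02,dish=.015,amber=.065,spray=.09)
for n,z in zs.items():
    for cam,c in(('top',T),('scene',S)):
        for r in finder.look_for(n,cam)[:3]:
            print(n,cam,round(r['score'],2),np.round(r['centre'],1),np.round(back(c,r['centre'],z),3)[:2])
a=cv2.resize(it[170:260,220:440],None,fx=3.6,fy=3.6,interpolation=cv2.INTER_CUBIC)
b=cv2.resize(isn[150:240,180:400],None,fx=3.6,fy=3.6,interpolation=cv2.INTER_CUBIC)
cv2.imwrite('pics/crop1.png',np.vstack([a[:300],b[:300]])[:,:,::-1])
E
```

```text
tamper top 0.62 [380.  216.6] [ 0.511 -0.161]
tamper top 0.53 [417.1 209. ] [ 0.53  -0.263]
tamper scene 0.82 [238.9 199.2] [ 0.528 -0.166]
tamper scene 0.6 [196.2 209.8] [ 0.551 -0.266]
rest top 0.59 [379.2 225.1] [ 0.491 -0.165]
rest scene 0.59 [238.  213.8] [ 0.534 -0.174]
rest scene 0.24 [313.8 225.2] [0.599 0.008]
jig top 0.96 [271.9 212.3] [0.528 0.133]
jig top 0.85 [184.9 264.7] [0.387 0.368]
jig scene 0.89 [428.8 156.1] [0.399 0.357]
jig scene 0.74 [373.6 202.7] [0.561 0.162]
pendant top 0.82 [260.2 210.2] [0.532 0.163]
pendant scene 0.58 [371.3 189.6] [0.53  0.162]
pot top 0.54 [320.1 183.9] [ 0.607 -0.001]
pot scene 0.73 [310.5 224. ] [ 0.606 -0.   ]
driver top 0.52 [320.5 253.2] [0.415 0.   ]
driver scene 0.57 [302.8 177.9] [ 0.424 -0.001]
findings top 0.87 [312.5 147.3] [0.715 0.02 ]
findings top 0.3 [259.2 213.4] [0.526 0.17 ]
findings scene 0.57 [324.1 262.9] [0.718 0.017]
bur_block top 0.78 [236.9 145.8] [0.719 0.235]
bur_block top 0.45 [272.  210.6] [0.533 0.134]
bur_block top 0.37 [463.7 169. ] [ 0.646 -0.406]
bur_block scene 0.87 [418. 255.] [0.731 0.224]
dish top 0.71 [384.6 143.7] [ 0.723 -0.186]
dish top 0.54 [171.5 192.2] [0.588 0.416]
dish scene 0.7 [229.5 272.3] [ 0.718 -0.188]
amber top 0.95 [169.7 195.2] [0.572 0.402]
amber top 0.6 [259.2 209.7] [0.531 0.162]
amber top 0.41 [375.2 211.1] [ 0.524 -0.147]
amber scene 0.65 [475.2 192.2] [0.599 0.399]
amber scene 0.6 [230.9 270.9] [ 0.753 -0.177]
spray top 0.86 [462.8 165.6] [ 0.641 -0.38 ]
spray scene 0.79 [124.6 236.3] [ 0.652 -0.397]
```

View pics/crop1.png

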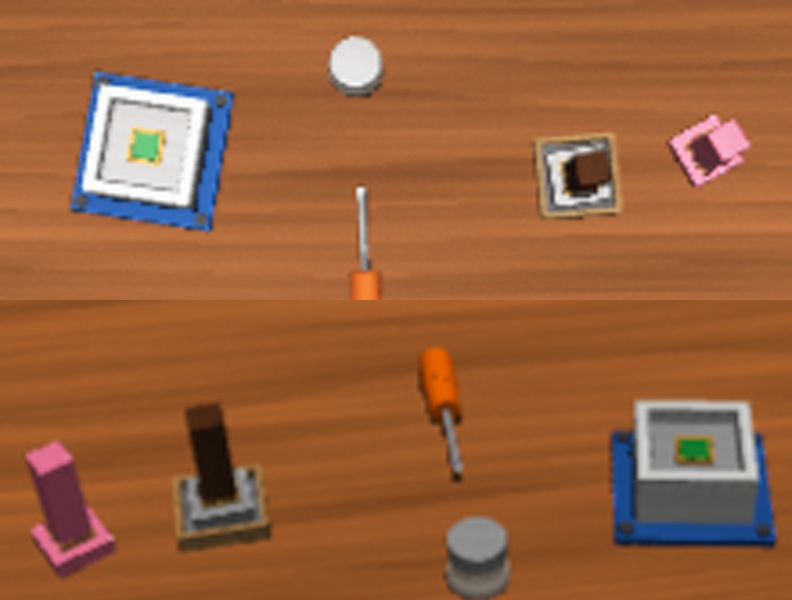

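```bash
cat >> h.py <<'E'
from scipy.spatial.transform import Rotation as Ro
def pose(s=None):
    s=s or manip.get_state(); q=s['ee_rot']; return s['position'],Ro.from_quat([q[1],q[2],q[3],q[0]]).as_matrix()
def plan(P,jaw):
    """P target TCP, jaw angle deg (world, mod 180) -> tool shift mm, turn rad"""
    p,R=pose(); sh=R.T@(np.array(P)-p)*1000
    z=R[:,2]; cur=np.degrees(np.arctan2(z[1],z[0]))
    out=[]
    for k in(-180,0,180):
        d=jaw+k-cur; d=(d+360)%720-360
        out.append(round(-np.radians(d),4))   # x down: turn about tool x = -yaw
    n=np.linalg.norm(sh)/41.7
    print('cur',np.round(p,4),'jaw',round(cur,2),'xaxis',np.round(R[:,0],4),'shift',np.round(sh,1),'turns',out,'rows',round(n,1))
    return sh,out
def wproj(X,c):
    p=np.atleast_2d(X)@c['R'].T+c['t']; r=np.hypot(p[:,0],p[:,1]); th=np.arctan2(r,p[:,2])
    return c['mtx'][:2,2]+ (c['mtx'][0,0]*th/np.maximum(r,1e-9))[:,None]*p[:,:2]
def wback(uv,c,z):
    d=(np.array(uv)-c['mtx'][:2,2])/c['mtx'][0,0]; th=np.hypot(*d)
    v=np.array([*(d/th*np.sin(th)),np.cos(th)]); v=c['R'].T@v; o=-c['R'].T@c['t']; return o+v*(z-o[2])/v[2]
E
python3 - <<'E'
from h import *
p,R=pose(); print(np.round(R,3))
c=viewer.get_calibration('wrist'); o=-c['R'].T@c['t']; print('cam in tool mm',R.T@(o-p)*1000, 'cam axis in tool',R.T@c['R'][2])
print('tcp pix',wproj(p,c), 'below',wproj([p[0],p[1],0],c))
plan([.47,-.165,.22],0); print(manip.get_state()['qpos'])
E
```

```text
[[ 0.    -0.912  0.411]
 [ 0.     0.411  0.912]
 [-1.    -0.     0.   ]]
cam in tool mm [-143.10486022   75.67175801    0.14954049] cam axis in tool [ 0.9552732  -0.29572305 -0.00099665]
tcp pix [[316.48879516 258.99951181]] below [[316.57589938 170.10626893]]
cur [0.2365 0.5242 0.2314] jaw 65.72 xaxis [ 1.e-04  1.e-04 -1.e+00] shift [  11.3 -496.3 -532.2] turns [np.float64(4.2886), np.float64(1.147), np.float64(-1.9946)] rows 17.5
[ 1.02601420e+00  2.75882401e-01  1.50486097e+00 -3.26661997e-06
  1.36071429e+00 -1.20987248e-01]
```

>>> move_arm(rows=[[[11, -496, -532], 1.147, 60], [[11, -496, -532], 1.147, 60], [[11, -496, -532], 1.147, 60], [[11, -496, -532], 1.147, 60], [[11, -496, -532], 1.147, 60], [[11, -496, -532], 1.147, 60], [[11, -496, -532], 1.147, 60], [[11, -496, -532], 1.147, 60]], force=60)

```text
clock: 2.02
position: [0.3435, 0.2067, 0.2265]
ee_rot: [0.706, -0.05, 0.705, 0.05]
contact_force: [0.6, 0.4, -0.4]
width: 0.0599
```

Run:
```python
from h import *
plan([.50,-.165,.22],0); print(manip.get_state()['qpos'])
```

```text
cur [0.3435 0.2067 0.2265] jaw 8.11 xaxis [ 1.1e-03  4.0e-04 -1.0e+00] shift [   6.6 -390.1  102.5] turns [np.float64(3.2832), np.float64(0.1416), np.float64(-3.0)] rows 9.7
[ 3.67748487e-01  1.09231724e-02  1.84248531e+00 -5.59708579e-05
  1.28702881e+00  2.26204292e-01]
```

>>> move_arm(rows=[[[7, -390, 102], 0.142, 60], [[7, -390, 102], 0.142, 60], [[7, -390, 102], 0.142, 60], [[7, -390, 102], 0.142, 60], [[7, -390, 102], 0.142, 60], [[7, -390, 102], 0.142, 60], [[7, -390, 102], 0.142, 60], [[7, -390, 102], 0.142, 60]])

```text
clock: 2.68
position: [0.4723, -0.1012, 0.221]
ee_rot: [0.708, 0.001, 0.706, -0.0]
contact_force: [0.6, 0.8, -0.5]
width: 0.0603
```

>>> move_arm(rows=[[[0, -50, 13], 0, 60], [[0, -50, 13], 0, 60], [[0, -50, 13], 0, 60], [[0, -50, 13], 0, 60]])

```text
clock: 3.02
position: [0.4849, -0.1512, 0.2206]
ee_rot: [0.707, 0.002, 0.707, -0.0]
contact_force: [-0.9, 1.3, 0.6]
width: 0.0598
```

Run:
```python
from h import *
c=viewer.get_calibration('wrist'); im=viewer.get_image('wrist'); np.savez('w1.npz',im=im,**c)
plan([.515,-.165,.22],0)
cv2.imwrite('pics/wrist1.png',im[:,:,::-1])
print(wproj([[.515,-.165,0],[.515,-.165,.092]],c))
```

```text
cur [ 0.4846 -0.1502  0.2207] jaw -0.08 xaxis [ 8.e-04  2.e-03 -1.e+00] shift [  0.7 -14.7  30.4] turns [np.float64(3.1402), np.float64(-0.0014), np.float64(-3.143)] rows 0.8
[[341.41350482 183.13636738]
 [349.11298021 206.78932123]]
```

View pics/wrist1.png

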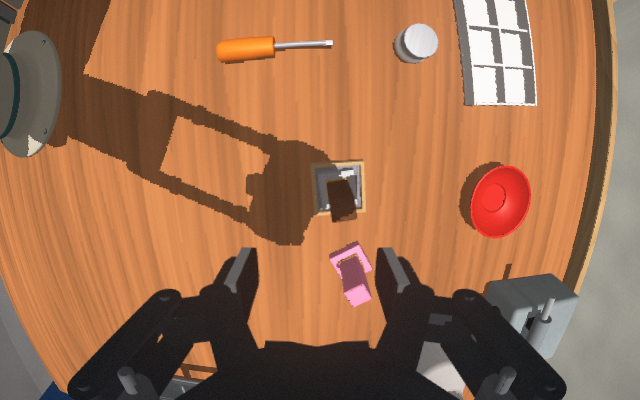

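```bash
cat >> h.py <<'E'
def ortho(im,c,x0,x1,y0,y1,z,s=4000,fish=True):
    # image: rows = x descending (up=+x), cols = y descending (right=-y)
    nx=int((x1-x0)*s); ny=int((y1-y0)*s)
    X=x1-(np.arange(nx)+.5)/s; Y=y1-(np.arange(ny)+.5)/s
    G=np.stack(np.meshgrid(X,Y,indexing='ij'),-1).reshape(-1,2); G=np.c_[G,np.full(len(G),z)]
    uv=(wproj(G,c) if fish else proj(c,G)).astype(np.float32).reshape(nx,ny,2)
    o=cv2.remap(im,uv[...,0],uv[...,1],cv2.INTER_CUBIC)
    for k in range(0,nx,int(.01*s)): o[k,:8]=[0,255,0]
    for k in range(0,ny,int(.01*s)): o[:8,k]=[0,255,0]
    return o
E
python3 - <<'E'
from h import *
d=np.load('w1.npz'); c={k:d[k] for k in('mtx','R','t')}; im=d['im']
a=[ortho(im,c,.46,.56,-.22,-.12,z) for z in(.014,.092)]
cv2.imwrite('pics/o1.png',np.hstack(a)[:,:,::-1])
E
```

```text
(no output)
```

View pics/o1.png

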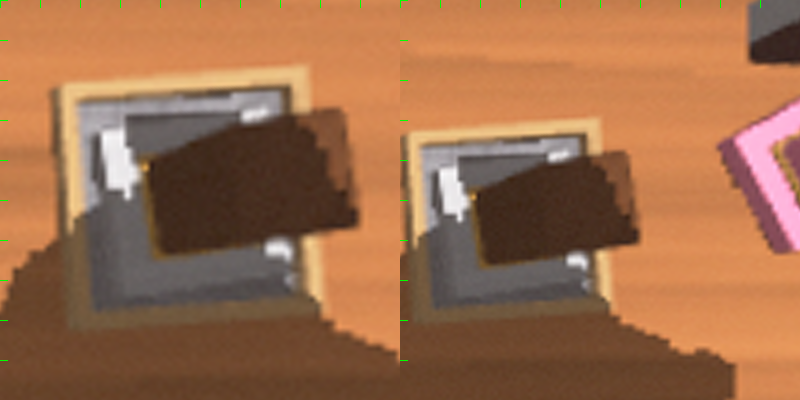

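Run:
```python
from h import *
T=viewer.get_calibration('top');S=viewer.get_calibration('scene')
t=cv2.imread('pics/top0.png')[:,:,::-1].copy(); s=cv2.imread('pics/scene0.png')[:,:,::-1].copy()
r1=np.hstack([ortho(t,T,.465,.555,-.215,-.12,z,2600,False) for z in(.014,.092)]+[ortho(s,S,.465,.555,-.215,-.12,.014,2600,False)])
r2=np.hstack([ortho(t,T,.47,.6,.095,.23,z,1900,False) for z in(.05,.041)]+[ortho(s,S,.47,.6,.095,.23,.05,1900,False)])
w=min(r1.shape[1],r2.shape[1]);print(r1.shape,r2.shape)
cv2.imwrite('pics/o2.png',np.vstack([r1[:,:w],r2[:,:w]])[:,:,::-1])
```

```text
(234, 741, 3) (247, 768, 3)
```

View pics/o2.png

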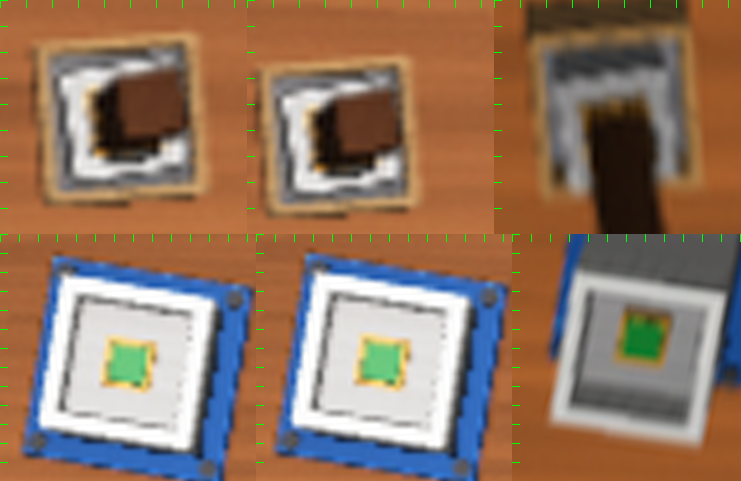

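Run:
```python
from h import *
plan([.509,-.1665,.11],7)
```

```text
cur [ 0.4846 -0.1502  0.2207] jaw -0.08 xaxis [ 8.e-04  2.e-03 -1.e+00] shift [110.7 -16.4  24.3] turns [np.float64(3.018), np.float64(-0.1236), np.float64(-3.2652)] rows 2.7
```

>>> move_arm(rows=[[[30, -16.4, 24.3], -0.124, 60], [[60, -16.4, 24.3], -0.124, 60], [[90, -16.4, 24.3], -0.124, 60], [[110, -16.4, 24.3], -0.124, 60], [[110, -16.4, 24.3], -0.124, 60], [[110, -16.4, 24.3], -0.124, 60]])

```text
clock: 3.57
position: [0.5081, -0.1645, 0.1105]
ee_rot: [0.705, -0.043, 0.706, 0.045]
contact_force: [-0.4, -0.2, 0.1]
width: 0.0602
```

Run:
```python
from h import *
c=viewer.get_calibration('wrist'); im=viewer.get_image('wrist')
plan([.509,-.1665,.046],7)
a=[ortho(im,c,.465,.555,-.21,-.12,z,4200) for z in(.014,.092)]
cv2.imwrite('pics/o3.png',np.hstack(a)[:,:,::-1])
p,R=pose(); print(wproj(p,c))
```

```text
cur [ 0.5094 -0.1653  0.1117] jaw 7.12 xaxis [ 0.0018  0.0018 -1.    ] shift [65.7 -1.2 -0.6] turns [np.float64(3.1436), np.float64(0.002), np.float64(-3.1395)] rows 1.6
[[318.93643717 261.71686356]]
```

View pics/o3.png

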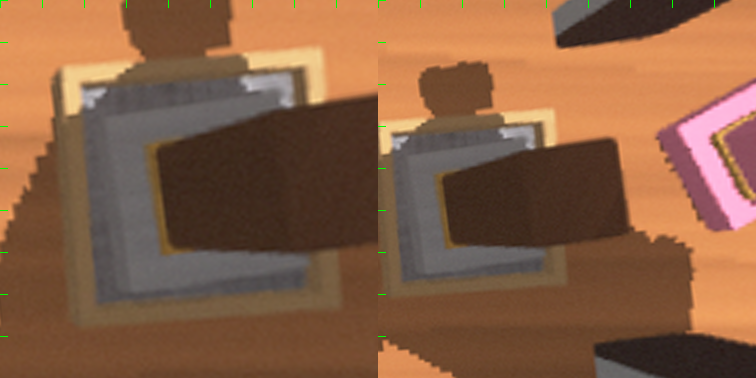

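>>> move_arm(rows=[[[30, -1.5, 0], 0, 60], [[50, -1.5, 0], 0, 60], [[65.5, -1.5, 0], 0, 60], [[65.5, -1.5, 0], 0, 60], [[65.5, -1.5, 0], 0, 60]])

```text
clock: 4.03
position: [0.5105, -0.1666, 0.0476]
ee_rot: [0.707, -0.044, 0.704, 0.044]
contact_force: [0.2, -0.1, 0.1]
width: 0.0601
```

Run:
```python
from h import *
plan([.5095,-.1668,.046],7); print(manip.get_state()['contact_force'])
c=viewer.get_calibration('wrist'); im=viewer.get_image('wrist')
cv2.imwrite('pics/w4.png',cv2.resize(im[150:350,200:440],None,fx=3,fy=3)[:,:,::-1])
```

```text
cur [ 0.5105 -0.1666  0.0476] jaw 7.15 xaxis [ 0.0035  0.001  -1.    ] shift [ 1.6 -0.  -1. ] turns [np.float64(3.1442), np.float64(0.0026), np.float64(-3.139)] rows 0.0
[ 0.20471683 -0.14676334  0.08201048]
```

View pics/w4.png

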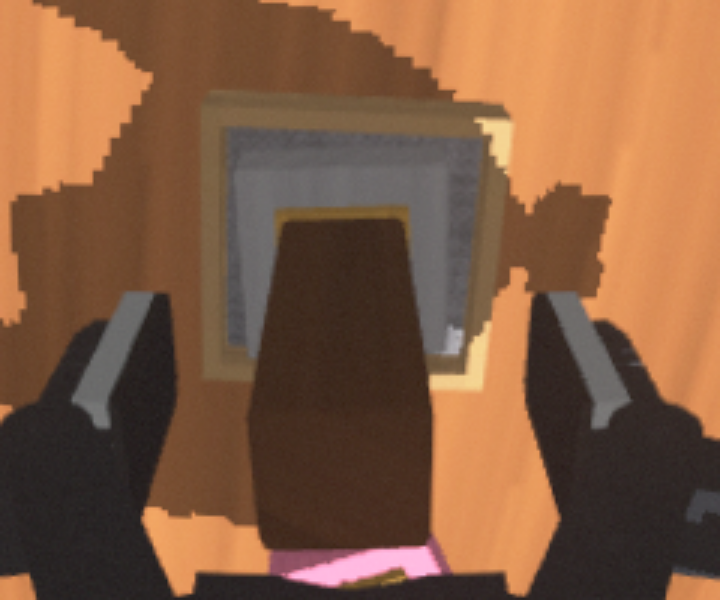

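>>> move_arm(rows=[[[0, 0, 0], 0, 20], [[0, 0, 0], 0, 20], [[0, 0, 0], 0, 20], [[0, 0, 0], 0, 20], [[0, 0, 0], 0, 20], [[0, 0, 0], 0, 20], [[0, 0, 0], 0, 20]], force=90)

```text
clock: 4.67
position: [0.5119, -0.1675, 0.0497]
ee_rot: [0.708, -0.045, 0.703, 0.044]
contact_force: [-0.2, -0.4, 7.4]
width: 0.023
```

Run:
```python
from h import *
s=manip.get_state();print(s['contact_force'],s['moment'],s['width'])
plan([.5095,-.1668,.14],7)
```

```text
[-0.24779311 -0.41973648  7.40052304] [0.07952285 0.24767874 0.06883013] 0.022967774816846077
cur [ 0.5119 -0.1675  0.0497] jaw 7.15 xaxis [ 7.1e-03 -8.0e-04 -1.0e+00] shift [-90.3   0.8  -1.7] turns [np.float64(3.1442), np.float64(0.0026), np.float64(-3.139)] rows 2.2
```

>>> move_arm(rows=[[[-8, 0, 0], 0, 20], [[-25, 0, 0], 0, 20], [[-50, 0, 0], 0, 20], [[-75, 0, 0], 0, 20], [[-90, 0, 0], 0, 20], [[-90, 0, 0], 0, 20], [[-90, 0, 0], 0, 20]])

```text
clock: 5.25
position: [0.5114, -0.1675, 0.1402]
ee_rot: [0.709, -0.045, 0.703, 0.043]
contact_force: [0.0, -0.2, -2.8]
width: 0.0228
```

Run:
```python
from h import *
s=manip.get_state();print(s['contact_force'],s['moment'],s['width'])
plan([.532,.163,.142],-8.2)
c=viewer.get_calibration('wrist'); im=viewer.get_image('wrist')
cv2.imwrite('pics/w5.png',cv2.resize(im[120:360,180:460],None,fx=2.5,fy=2.5)[:,:,::-1])
```

```text
[ 2.37578720e-03 -2.24546500e-01 -2.84288697e+00] [ 2.80023787e-02  6.44855812e-05 -5.36212420e-03] 0.022843985311031698
cur [ 0.5114 -0.1675  0.1402] jaw 7.14 xaxis [ 0.0084 -0.0014 -1.    ] shift [ -2.1 325.3  61.6] turns [np.float64(3.4094), np.float64(0.2678), np.float64(-2.8738)] rows 7.9
```

View pics/w5.png

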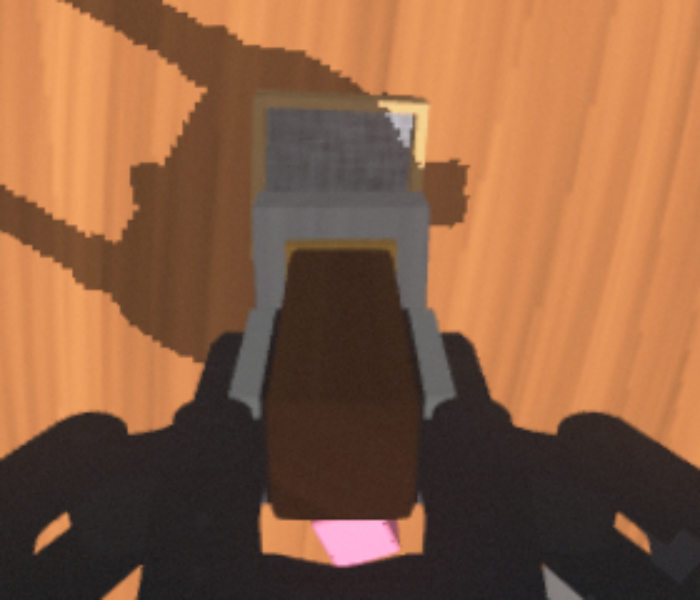

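>>> move_arm(rows=[[[-1, 30, 6], 0.03, 20], [[-2, 70, 13], 0.06, 20], [[-2, 110, 21], 0.09, 20], [[-2, 150, 28], 0.13, 20], [[-2, 190, 36], 0.17, 20], [[-2, 230, 44], 0.21, 20], [[-2, 260, 49], 0.24, 20], [[-2, 280, 53], 0.268, 20]])

```text
clock: 5.97
position: [0.5264, 0.1206, 0.1389]
ee_rot: [0.706, 0.051, 0.705, -0.05]
contact_force: [-0.0, -0.5, -2.8]
width: 0.023
```

Run:
```python
from h import *
plan([.532,.163,.142],-8.2)
```

```text
cur [0.5264 0.1206 0.1389] jaw -8.18 xaxis [ 1.5e-03  9.0e-04 -1.0e+00] shift [-3.  42.8 -0.5] turns [np.float64(3.142), np.float64(0.0004), np.float64(-3.1412)] rows 1.0
```

>>> move_arm(rows=[[[-3, 20, 0], 0, 20], [[-3, 38, 0], 0, 20], [[-3, 42.8, -0.5], 0, 20], [[-3, 42.8, -0.5], 0, 20], [[-3, 42.8, -0.5], 0, 20]])

```text
clock: 6.38
position: [0.5309, 0.1624, 0.1406]
ee_rot: [0.705, 0.05, 0.706, -0.05]
contact_force: [0.3, 0.7, -3.5]
width: 0.0235
```

Run:
```python
from h import *
print(manip.get_state()['contact_force'])
c=viewer.get_calibration('wrist'); im=viewer.get_image('wrist')
plan([.532,.163,.142],-8.2)
t=viewer.get_image('top');T=viewer.get_calibration('top')
a=[ortho(im,c,.47,.59,.105,.225,z,3200) for z in(.05,.008)]
cv2.imwrite('pics/o6.png',np.hstack(a)[:,:,::-1])
cv2.imwrite('pics/w6.png',cv2.resize(im[100:360,160:480],None,fx=2.2,fy=2.2)[:,:,::-1])
```

```text
[ 0.26895343  0.6772229  -3.47614291]
cur [0.5312 0.162  0.1409] jaw -8.19 xaxis [-1.e-03 -4.e-04 -1.e+00] shift [-1.1  1.1  0.7] turns [np.float64(3.1419), np.float64(0.0003), np.float64(-3.1413)] rows 0.0
```

View pics/o6.png

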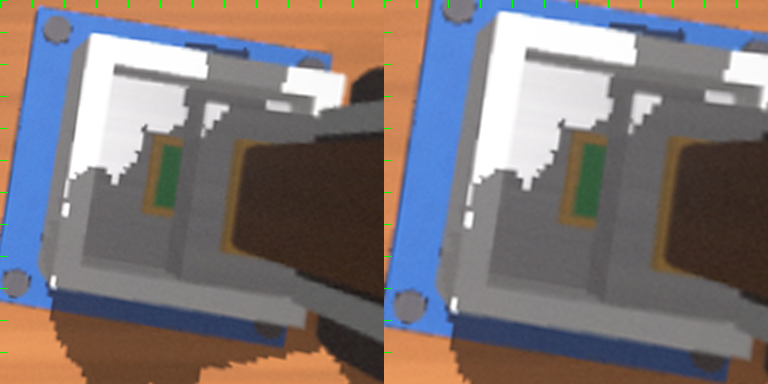

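View pics/w6.png

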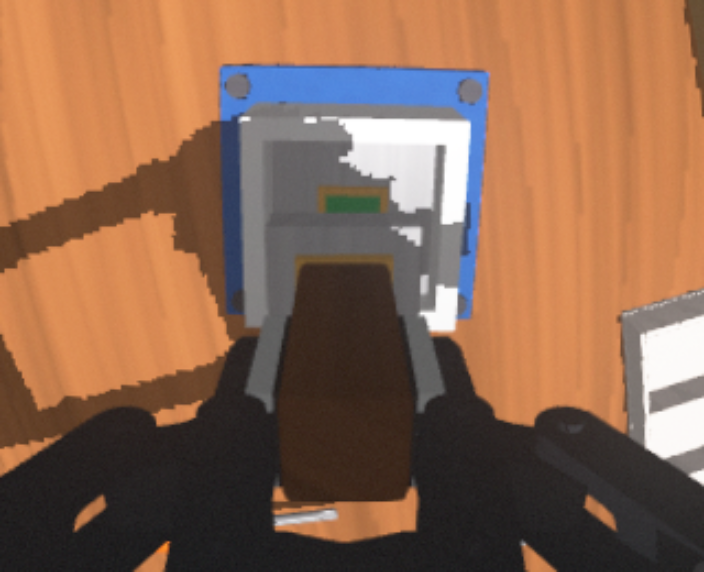

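Run:
```python
from h import *
c=viewer.get_calibration('wrist'); p,R=pose()
for zb in(43.7,29.7):
  for y in(18,21,24): print(zb,y,(wproj(p+R@np.array([zb,y,0])/1000,c)-[160,100])*2.2)
plan([.533,.163,.090],-8.6)
```

```text
43.7 18 [[344.86491216 221.99024072]]
43.7 21 [[344.85858012 211.95821231]]
43.7 24 [[344.85208916 201.83892168]]
29.7 18 [[344.90237984 237.44270409]]
29.7 21 [[344.89593495 226.74774007]]
29.7 24 [[344.88930245 215.94542517]]
cur [0.5314 0.1619 0.1412] jaw -8.22 xaxis [-3.e-04 -1.e-04 -1.e+00] shift [51.2  1.4  1.4] turns [np.float64(3.1482), np.float64(0.0066), np.float64(-3.135)] rows 1.2
```

>>> move_arm(rows=[[[0, 1.4, 1.4], 0.006, 20], [[15, 1.4, 1.4], 0.006, 20], [[30, 1.4, 1.4], 0.006, 20], [[40, 1.4, 1.4], 0.006, 20], [[48, 1.4, 1.4], 0.006, 20], [[48, 1.4, 1.4], 0.006, 20], [[48, 1.4, 1.4], 0.006, 20]])

```text
clock: 7.07
position: [0.5329, 0.1627, 0.093]
ee_rot: [0.705, 0.053, 0.705, -0.053]
contact_force: [0.4, 0.8, -2.5]
width: 0.0228
```

Run:
```python
from h import *
s=manip.get_state();print(s['contact_force'],s['moment'])
c=viewer.get_calibration('wrist'); im=viewer.get_image('wrist')
plan([.533,.163,.085],-8.6)
cv2.imwrite('pics/w7.png',cv2.resize(im[100:360,160:480],None,fx=2.2,fy=2.2)[:,:,::-1])
s=viewer.get_image('scene'); cv2.imwrite('pics/s7.png',cv2.resize(s[120:240,290:450],None,fx=5,fy=5,interpolation=cv2.INTER_CUBIC)[:,:,::-1])
```

```text
[ 0.39523916  0.75780265 -2.51080366] [-0.00013562  0.00203859 -0.03334249]
cur [0.5334 0.1629 0.0935] jaw -8.59 xaxis [ 3.e-04 -0.e+00 -1.e+00] shift [ 8.5  0.  -0.4] turns [np.float64(3.1418), np.float64(0.0002), np.float64(-3.1414)] rows 0.2
```

View pics/w7.png

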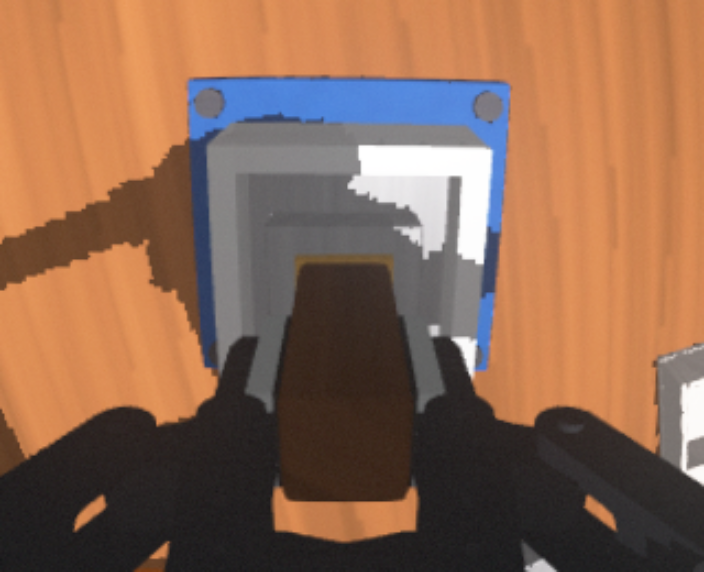

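View pics/s7.png

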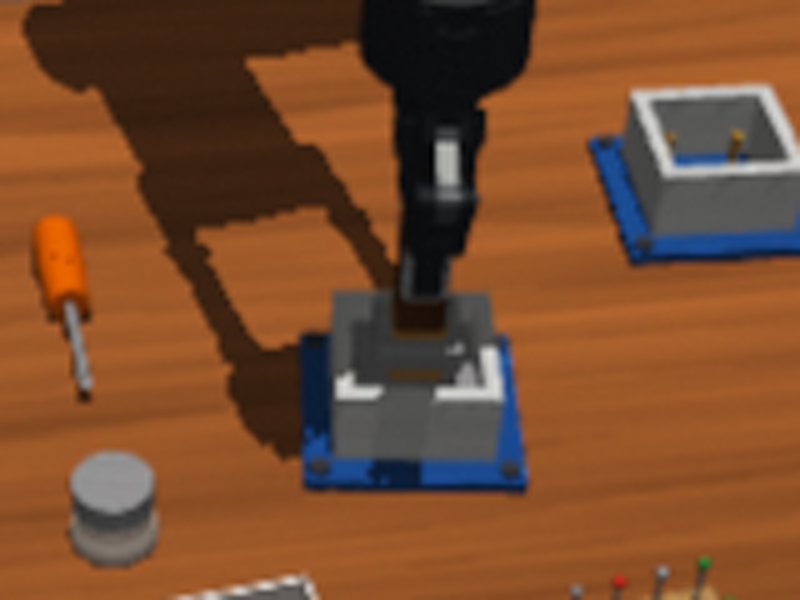

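>>> move_arm(rows=[[[2, 0, 0], 0, 20], [[4, 0, 0], 0, 20], [[6, 0, 0], 0, 20], [[8, 0, 0], 0, 20], [[10, 0, 0], 0, 20], [[12, 0, 0], 0, 20], [[12, 0, 0], 0, 20]])

```text
clock: 7.75
position: [0.5337, 0.1631, 0.0816]
ee_rot: [0.705, 0.053, 0.705, -0.053]
contact_force: [-0.8, -0.0, -0.2]
width: 0.0227
```

Run:
```python
from h import *
s=manip.get_state();print(s['contact_force'],s['moment'])
plan([.533,.163,.085],-8.6)
```

```text
[-0.81447927 -0.03871047 -0.23266751] [ 0.01963598  0.04723695 -0.03409145]
cur [0.5337 0.1631 0.0816] jaw -8.58 xaxis [ 1.e-03  1.e-04 -1.e+00] shift [-3.4 -0.2 -0.7] turns [np.float64(3.142), np.float64(0.0004), np.float64(-3.1412)] rows 0.1
```

>>> move_arm(rows=[[[1, 0, -0.5], 0, 20], [[2, 0, -0.5], 0, 20], [[3, 0, -0.5], 0, 20], [[4, 0, -0.5], 0, 20], [[4, 0, -0.5], 0, 20]])

```text
clock: 8.17
position: [0.5336, 0.1631, 0.0778]
ee_rot: [0.706, 0.053, 0.704, -0.053]
contact_force: [0.6, -1.4, -0.7]
width: 0.0234
```

>>> move_arm(rows=[[[0.7, 0, 0], 0, 20], [[1.4, 0, 0], 0, 20], [[2.1, 0, 0], 0, 20], [[2.1, 0, 0], 0, 20]])

```text
clock: 8.5
position: [0.5336, 0.1631, 0.0756]
ee_rot: [0.706, 0.053, 0.704, -0.053]
contact_force: [-0.3, -0.9, 1.3]
width: 0.0232
```

>>> move_arm(rows=[[[0.7, 0, 0], 0, 20], [[1.4, 0, 0], 0, 20], [[2.1, 0, 0], 0, 20], [[2.1, 0, 0], 0, 20]])

```text
clock: 8.83
position: [0.5336, 0.1631, 0.0747]
ee_rot: [0.706, 0.053, 0.704, -0.053]
contact_force: [-1.6, -0.6, 8.6]
width: 0.0231
```

>>> move_arm(rows=[[[1.6, 0, 0], 0, 20], [[1.9, 0, 0], 0, 20], [[1.9, 0, 0], 0, 20]])

```text
clock: 9.08
position: [0.5336, 0.1631, 0.0747]
ee_rot: [0.706, 0.053, 0.704, -0.053]
contact_force: [-2.8, -1.3, 12.7]
width: 0.0233
```

Run:
```python
from h import *
s=manip.get_state();print(s['contact_force'],s['moment'])
plan([.533,.163,.085],-8.6)
```

```text
[-2.75539851 -1.27112527 12.72010534] [-0.2667639   0.63782724 -0.02604786]
cur [0.5336 0.1631 0.0747] jaw -8.57 xaxis [ 3.1e-03  2.0e-04 -1.0e+00] shift [-10.3  -0.2  -0.5] turns [np.float64(3.1422), np.float64(0.0006), np.float64(-3.141)] rows 0.2
```

>>> move_arm(rows=[[[2.1, -0.1, -0.3], 0, 20], [[2.2, -0.1, -0.4], 0, 20], [[2.2, -0.1, -0.4], 0, 20]])

```text
clock: 9.33
position: [0.5336, 0.1631, 0.0746]
ee_rot: [0.707, 0.053, 0.703, -0.053]
contact_force: [-3.1, -2.1, 13.5]
width: 0.0231
```

>>> move_arm(rows=[[[2.5, -0.4, -0.8], 0, 20], [[2.6, -0.4, -0.8], 0, 20], [[2.6, -0.4, -0.8], 0, 20]])

```text
clock: 9.58
position: [0.5335, 0.1631, 0.0747]
ee_rot: [0.708, 0.053, 0.703, -0.052]
contact_force: [-2.2, -0.8, 15.3]
width: 0.023
```

Run:
```python
from h import *
s=manip.get_state();print(s['contact_force'],s['moment'])
plan([.533,.163,.085],-8.6)
im=viewer.get_image('wrist')
cv2.imwrite('pics/w8.png',cv2.resize(im[100:360,160:480],None,fx=2.2,fy=2.2)[:,:,::-1])
print(manip.get_state()['contact_force'])
```

```text
[-2.17184799 -0.76087151 15.32932286] [-0.17869017  0.73017088 -0.07474025]
cur [0.5335 0.1631 0.0747] jaw -8.56 xaxis [ 0.0075  0.001  -1.    ] shift [-10.3  -0.1  -0.4] turns [np.float64(3.1422), np.float64(0.0006), np.float64(-3.141)] rows 0.2
[-2.87372329 -0.89815713 15.63778967]
```

View pics/w8.png

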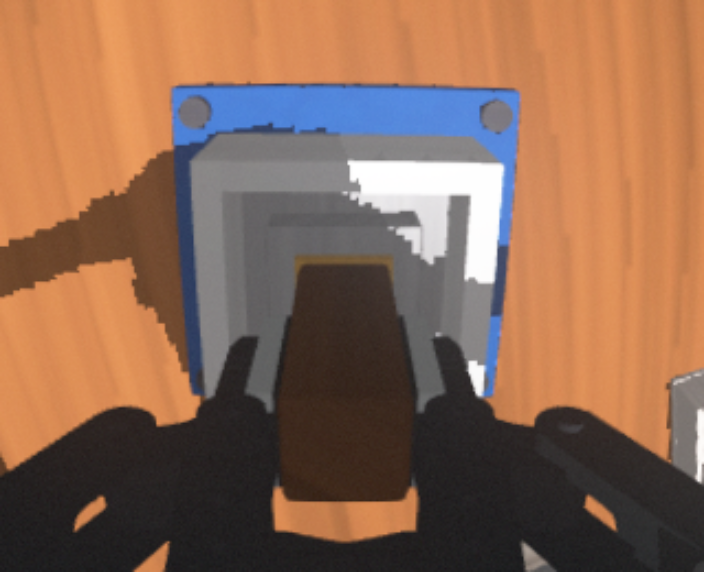

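>>> move_arm(rows=[[[2.6, -0.4, -0.8], 0, 20], [[2.6, -0.4, -0.8], 0, 20], [[2.6, -0.4, -0.8], 0, 20], [[2.6, -0.4, -0.8], 0, 20], [[2.6, -0.4, -0.8], 0, 20], [[2.6, -0.4, -0.8], 0, 20], [[2.6, -0.4, -0.8], 0, 20], [[2.6, -0.4, -0.8], 0, 20]])

```text
clock: 10.3
position: [0.5334, 0.1631, 0.0746]
ee_rot: [0.709, 0.054, 0.702, -0.052]
contact_force: [-3.0, -0.2, 15.8]
width: 0.0229
```

Run:
```python
from h import *
s=manip.get_state();print(s['contact_force'],s['moment'])
plan([.533,.163,.085],-8.6)
```

```text
[-2.95785759 -0.19408008 15.8343182 ] [-0.19355728  0.7713476  -0.03394814]
cur [0.5334 0.1631 0.0746] jaw -8.56 xaxis [ 0.0099  0.0016 -0.9999] shift [-10.4  -0.1  -0.2] turns [np.float64(3.1423), np.float64(0.0007), np.float64(-3.1409)] rows 0.2
```

>>> move_arm(rows=[[[2.6, -0.3, -0.4], 0, 20], [[2.6, -0.3, -0.4], 0, 20], [[2.6, -0.3, -0.4], 0, 20], [[2.6, -0.3, -0.4], 0, 20], [[2.6, -0.3, -0.4], 0, 20], [[2.6, -0.3, -0.4], 0, 20], [[2.6, -0.3, -0.4], 0, 20], [[2.6, -0.3, -0.4], 0, 20]])

```text
clock: 10.97
position: [0.5333, 0.1631, 0.0746]
ee_rot: [0.709, 0.054, 0.701, -0.052]
contact_force: [-3.9, -0.7, 16.6]
width: 0.0228
```

Run:
```python
from h import *
s=manip.get_state();print(s['contact_force'],s['moment'])
plan([.533,.163,.085],-8.6)
```

```text
[-3.92648339 -0.73948481 16.56402683] [-0.16881446  0.91072048 -0.00406992]
cur [0.5333 0.1631 0.0746] jaw -8.56 xaxis [ 0.0116  0.0021 -0.9999] shift [-10.4  -0.1  -0.1] turns [np.float64(3.1423), np.float64(0.0007), np.float64(-3.1409)] rows 0.2
```

>>> move_arm(rows=[[[2.4, -0.3, -0.8], 0, 20], [[2.4, -0.3, -0.8], 0, 20], [[2.4, -0.3, -0.8], 0, 20], [[2.4, -0.3, -0.8], 0, 20], [[2.4, -0.3, -0.8], 0, 20], [[2.4, -0.3, -0.8], 0, 20], [[2.4, -0.3, -0.8], 0, 20], [[2.4, -0.3, -0.8], 0, 20]])

```text
clock: 11.63
position: [0.5332, 0.1631, 0.0747]
ee_rot: [0.71, 0.054, 0.7, -0.051]
contact_force: [-1.9, -0.4, 14.0]
width: 0.023
```

>>> move_arm(rows=[[[2.4, -0.3, -0.8], 0, 20], [[2.4, -0.3, -0.8], 0, 20], [[2.4, -0.3, -0.8], 0, 20], [[2.4, -0.3, -0.8], 0, 20], [[2.4, -0.3, -0.8], 0, 20], [[2.4, -0.3, -0.8], 0, 20], [[2.4, -0.3, -0.8], 0, 20], [[2.4, -0.3, -0.8], 0, 20]])

```text
clock: 12.3
position: [0.5331, 0.1631, 0.0747]
ee_rot: [0.711, 0.054, 0.699, -0.051]
contact_force: [-2.5, -0.8, 14.8]
width: 0.0229
```

Run:
```python
from h import *
s=manip.get_state();print(s['contact_force'],s['moment'])
plan([.533,.163,.085],-8.6)
im=viewer.get_image('wrist')
cv2.imwrite('pics/w9.png',cv2.resize(im[100:360,160:480],None,fx=2.2,fy=2.2)[:,:,::-1])
s=viewer.get_image('scene'); cv2.imwrite('pics/s9.png',cv2.resize(s[120:240,290:450],None,fx=5,fy=5,interpolation=cv2.INTER_CUBIC)[:,:,::-1])
print(manip.get_state()['contact_force'])
```

```text
[-2.50010943 -0.82312952 14.78881143] [-0.25398991  0.74059776 -0.0143378 ]
cur [0.5331 0.1631 0.0747] jaw -8.55 xaxis [ 0.0165  0.0029 -0.9999] shift [-10.3  -0.    0.1] turns [np.float64(3.1425), np.float64(0.0009), np.float64(-3.1407)] rows 0.2
[-1.88662032 -1.09117364 15.59850745]
```

View pics/w9.png

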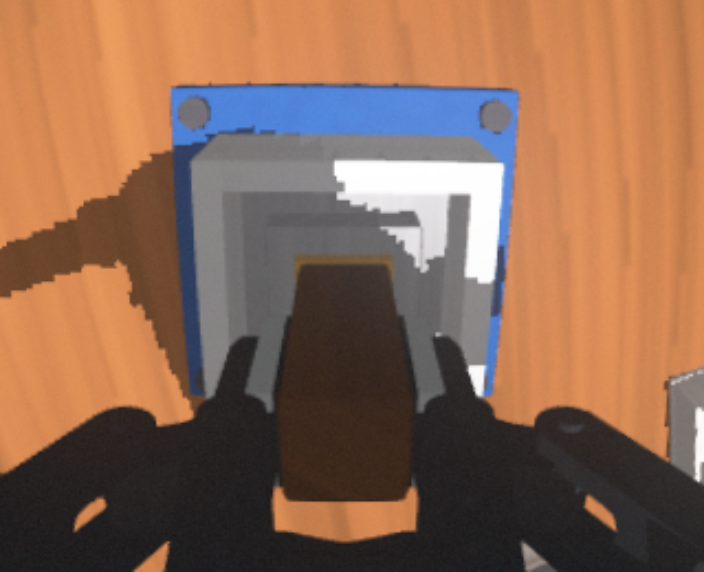

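View pics/s9.png

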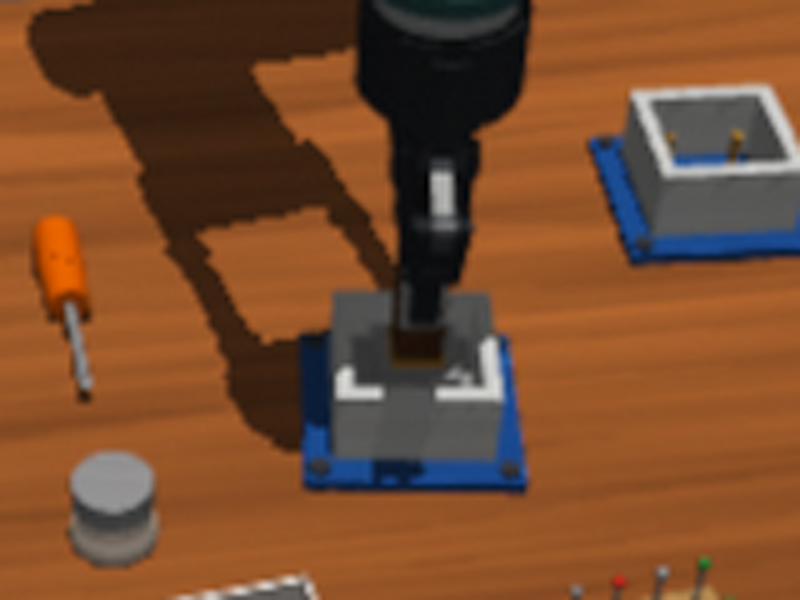

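>>> move_arm(rows=[[[-2, 0, 0], 0, 20], [[-6, 0, 0], 0, 20], [[-14, 0, 0], 0, 20], [[-25, 0, 0], 0, 20], [[-40, 0, 0], 0, 20], [[-55, 0, 0], 0, 20], [[-65, 0, 0], 0, 20], [[-65, 0, 0], 0, 20]])

```text
clock: 13.07
position: [0.5333, 0.1632, 0.1416]
ee_rot: [0.712, 0.055, 0.698, -0.051]
contact_force: [0.9, -0.7, -2.1]
width: 0.023
```

Run:
```python
from h import *
s=manip.get_state();print(s['contact_force'],s['moment'])
im=viewer.get_image('wrist');print(finder.look_for('tamper','wrist')[:1])
plan([.5105,-.1668,.142],6)
cv2.imwrite('pics/w10.png',cv2.resize(im[100:360,160:480],None,fx=2.2,fy=2.2)[:,:,::-1])
t=viewer.get_image('top'); cv2.imwrite('pics/t10.png',cv2.resize(t[120:280,220:440],None,fx=3.5,fy=3.5,interpolation=cv2.INTER_CUBIC)[:,:,::-1])
```

```text
[ 0.89605097 -0.73406745 -2.09693964] [ 0.00016994 -0.03027032  0.01591434]
[{'centre': [314.1, 259.3], 'score': 0.75}]
cur [0.5318 0.1629 0.1394] jaw -8.55 xaxis [ 0.0162  0.0029 -0.9999] shift [  -3.9 -329.2   28. ] turns [np.float64(2.8876), np.float64(-0.254), np.float64(-3.3956)] rows 7.9
```

View pics/w10.png

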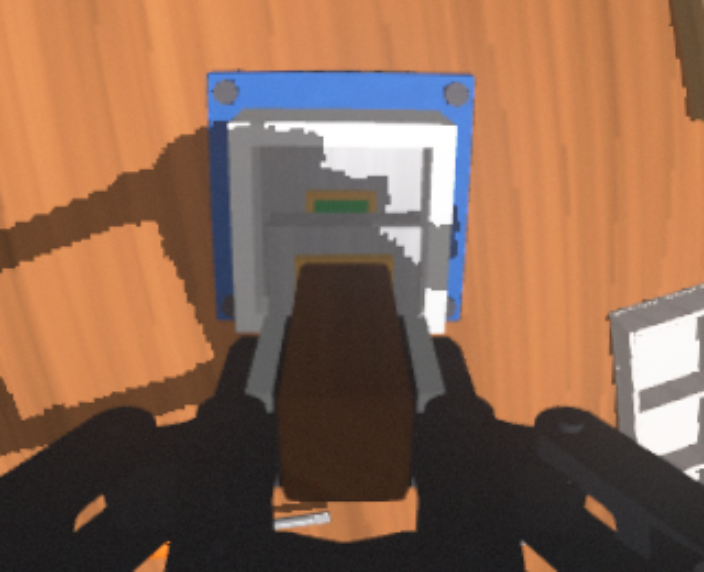

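View pics/t10.png

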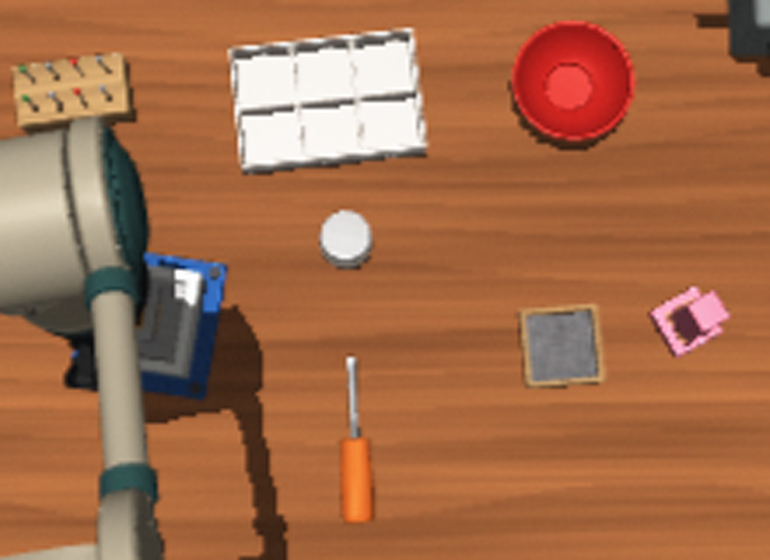

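>>> move_arm(rows=[[[-3, -30, 3], -0.03, 20], [[-4, -70, 6], -0.06, 20], [[-4, -110, 9], -0.09, 20], [[-4, -150, 13], -0.13, 20], [[-4, -190, 16], -0.17, 20], [[-4, -230, 20], -0.21, 20], [[-4, -265, 22], -0.24, 20], [[-4, -285, 24], -0.254, 20]])

```text
clock: 13.88
position: [0.5114, -0.1262, 0.1406]
ee_rot: [0.711, -0.036, 0.702, 0.037]
contact_force: [0.1, 0.5, -2.6]
width: 0.0231
```

Run:
```python
from h import *
plan([.5105,-.1668,.135],5.5)
```

```text
cur [ 0.5114 -0.1262  0.1406] jaw 5.95 xaxis [ 0.0125  0.0015 -0.9999] shift [  5.5 -40.3  -5.1] turns [np.float64(3.1494), np.float64(0.0078), np.float64(-3.1338)] rows 1.0
```

>>> move_arm(rows=[[[5, -20, -3], 0.008, 20], [[5, -36, -5], 0.008, 20], [[5, -40.3, -5.5], 0.008, 20], [[5, -40.3, -5.5], 0.008, 20], [[5, -40.3, -5.5], 0.008, 20]])

```text
clock: 14.3
position: [0.5097, -0.166, 0.1348]
ee_rot: [0.71, -0.033, 0.702, 0.035]
contact_force: [-0.1, 0.4, -3.2]
width: 0.0234
```

Run:
```python
from h import *
s=manip.get_state();print(s['contact_force'],s['moment'])
c=viewer.get_calibration('wrist'); im=viewer.get_image('wrist')
plan([.510,-.1668,.055],5.5)
cv2.imwrite('pics/w11.png',cv2.resize(im[100:360,160:480],None,fx=2.2,fy=2.2)[:,:,::-1])
```

```text
[-0.11674719  0.44545517 -3.2192349 ] [-0.0164147   0.01915329 -0.0108082 ]
cur [ 0.5097 -0.1657  0.135 ] jaw 5.51 xaxis [ 0.0114  0.003  -0.9999] shift [80.  -1.3 -0.8] turns [np.float64(3.1417), np.float64(0.0001), np.float64(-3.1415)] rows 1.9
```

View pics/w11.png

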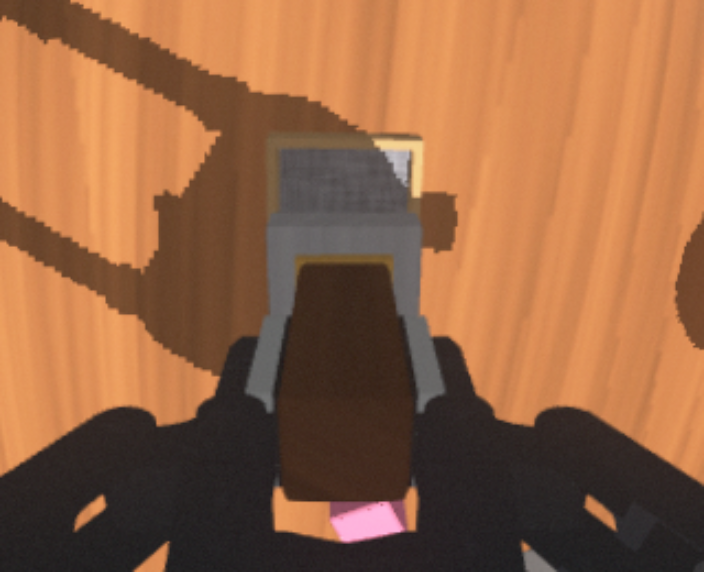

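>>> move_arm(rows=[[[20, -1, 0], 0, 20], [[40, -1, 0], 0, 20], [[58, -1, -0.4], 0, 20], [[68, -1, -0.6], 0, 20], [[72, -1, -0.6], 0, 20], [[72, -1, -0.6], 0, 20], [[72, -1, -0.6], 0, 20]])

```text
clock: 14.93
position: [0.5107, -0.1663, 0.0636]
ee_rot: [0.711, -0.034, 0.702, 0.035]
contact_force: [0.6, -0.8, -2.1]
width: 0.023
```

Run:
```python
from h import *
s=manip.get_state();print(s['contact_force'],s['moment'])
c=viewer.get_calibration('wrist'); im=viewer.get_image('wrist')
plan([.510,-.1668,.0497],5.5)
cv2.imwrite('pics/w12.png',cv2.resize(im[100:360,160:480],None,fx=2.2,fy=2.2)[:,:,::-1])
```

```text
[ 0.58560698 -0.81947297 -2.11713188] [ 0.04035353 -0.04586774 -0.00842433]
cur [ 0.511  -0.1666  0.064 ] jaw 5.53 xaxis [ 0.0133  0.0021 -0.9999] shift [14.3 -0.1 -1.2] turns [np.float64(3.1422), np.float64(0.0006), np.float64(-3.141)] rows 0.3
```

View pics/w12.png

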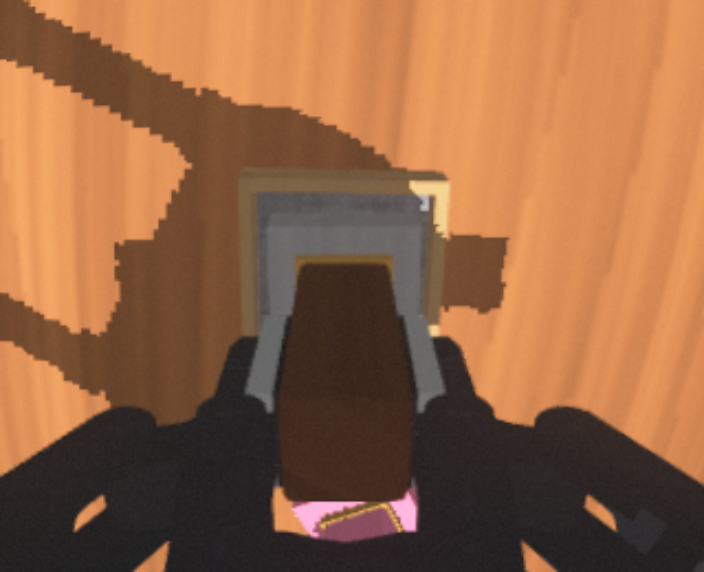

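Foot is centred inside the tray outline. Lower to the felt.

>>> move_arm(rows=[[[5, 0, -1], 0, 20], [[9, 0, -1], 0, 20], [[12, 0, -1], 0, 20], [[13.5, 0, -1], 0, 20], [[13.5, 0, -1], 0, 20]])

```text
clock: 15.4
position: [0.5099, -0.1666, 0.05]
ee_rot: [0.711, -0.033, 0.702, 0.035]
contact_force: [-0.3, 0.1, -3.1]
width: 0.0226
```

Run:
```python
from h import *
s=manip.get_state();print(s['contact_force'],s['moment'])
plan([.510,-.1668,.0497],5.5)
```

```text
[-0.28394261  0.05442452 -3.09629256] [ 0.01376948 -0.00474266  0.00149668]
cur [ 0.5099 -0.1666  0.05  ] jaw 5.52 xaxis [ 0.0125  0.0025 -0.9999] shift [ 0.3 -0.2  0.1] turns [np.float64(3.142), np.float64(0.0004), np.float64(-3.1412)] rows 0.0
```

>>> move_arm(rows=[[[0.5, 0, 0], 0, 20], [[1, 0, 0], 0, 20], [[1.5, 0, 0], 0, 20], [[1.5, 0, 0], 0, 20]])

```text
clock: 15.73
position: [0.5101, -0.1667, 0.0498]
ee_rot: [0.711, -0.034, 0.702, 0.035]
contact_force: [-2.3, 1.1, 6.1]
width: 0.0232
```

>>> move_arm(rows=[[[0.5, 0, 0], 0, 20], [[1, 0, 0], 0, 20], [[1.3, 0, 0], 0, 20], [[1.3, 0, 0], 0, 20]])

```text
clock: 16.07
position: [0.5103, -0.1668, 0.0498]
ee_rot: [0.711, -0.034, 0.701, 0.034]
contact_force: [-2.6, 1.3, 7.8]
width: 0.0228
```

>>> move_arm(rows=[[[0, 0, 0], 0, 22], [[0, 0, 0], 0, 30], [[0, 0, 0], 0, 40], [[0, 0, 0], 0, 50], [[0, 0, 0], 0, 60], [[0, 0, 0], 0, 60], [[0, 0, 0], 0, 60]], force=40)

```text
clock: 16.65
position: [0.5104, -0.1668, 0.0497]
ee_rot: [0.711, -0.034, 0.701, 0.034]
contact_force: [0.2, 0.5, 0.3]
width: 0.0597
```

Run:
```python
from h import *
s=manip.get_state();print(s['contact_force'],s['moment'],s['width'])
im=viewer.get_image('wrist')
plan([.510,-.1668,.17],5.5)
cv2.imwrite('pics/w13.png',cv2.resize(im[100:360,160:480],None,fx=2.2,fy=2.2)[:,:,::-1])
```

```text
[0.22901858 0.45183246 0.32088106] [ 0.0102871  -0.06268515 -0.02326305] 0.05967396396383057
cur [ 0.5104 -0.1668  0.0497] jaw 5.53 xaxis [ 0.0139  0.0017 -0.9999] shift [-1.203e+02  1.000e-01  1.300e+00] turns [np.float64(3.1422), np.float64(0.0006), np.float64(-3.141)] rows 2.9
```

View pics/w13.png

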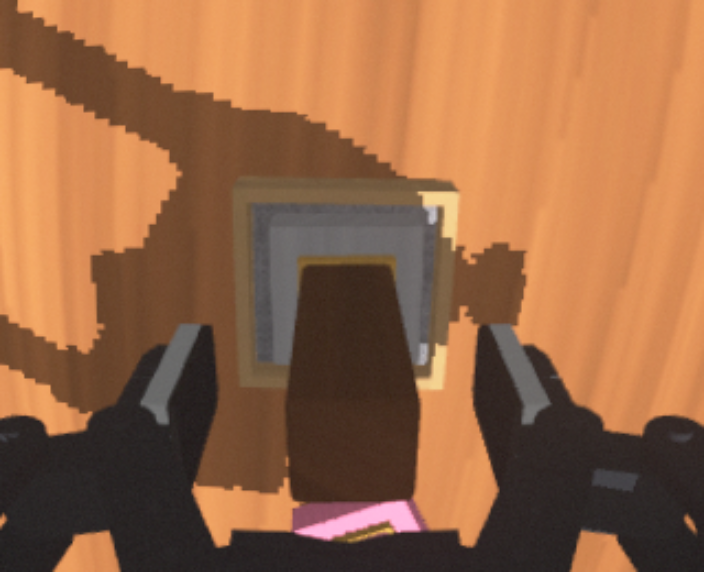

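Released, standing in the tray with the fingers clear. Now retreat upward and towards the base.

>>> move_arm(rows=[[[-15, 0, 0], 0, 60], [[-40, 0, 0], 0, 60], [[-70, 0, 0], 0, 60], [[-100, 0, 0], 0, 60], [[-130, 0, 0], 0, 60], [[-140, 0, -20], 0, 60], [[-140, 0, -50], 0, 60], [[-140, 0, -60], 0, 60]])

```text
clock: 17.37
position: [0.4458, -0.1725, 0.1895]
ee_rot: [0.711, -0.034, 0.702, 0.034]
contact_force: [-0.6, 0.2, -0.4]
width: 0.0598
```

>>> move_arm(rows=[[[0, 0, -40], 0, 60], [[0, 0, -80], 0, 60], [[0, 0, -110], 0, 60], [[0, 0, -120], 0, 60], [[0, 0, -120], 0, 60], [[0, 0, -120], 0, 60]])

```text
clock: 17.87
position: [0.3272, -0.1846, 0.1883]
ee_rot: [0.711, -0.034, 0.701, 0.034]
contact_force: [0.5, -0.4, 0.3]
width: 0.0603
```

Run:
```python
from h import *
s=manip.get_state();print(s['clock'],s['contact_force'],s['position'])
t=viewer.get_image('top'); sc=viewer.get_image('scene'); T=viewer.get_calibration('top')
a=cv2.resize(t[120:270,150:490],None,fx=2.3,fy=2.3,interpolation=cv2.INTER_CUBIC)
b=cv2.resize(sc[150:240,180:400],None,fx=3.55,fy=3.55,interpolation=cv2.INTER_CUBIC)
w=min(a.shape[1],b.shape[1]);r=np.vstack([a[:,:w],b[:255,:w]]);print(r.shape)
cv2.imwrite('pics/f.png',r[:,:,::-1])
t0=cv2.imread('pics/top0.png')[:,:,::-1]
d=np.abs(t.astype(int)-t0).max(2)
zs=dict(pot=.02,driver=.01,findings=.012,bur_block=.02,dish=.015,amber=.065,spray=.09,tamper=.05)
for n in zs:
    print(n,[(round(r['score'],2),np.round(r['centre'],1).tolist()) for r in finder.look_for(n,'top')[:2]])
```

```text
17.8667 [ 0.51883105 -0.37403116  0.31429055] [ 0.32724218 -0.18456406  0.1883364 ]
(600, 781, 3)
pot [(0.62, [259.3, 210.3]), (0.55, [321.2, 188.6])]
driver [(0.56, [323.4, 256.9])]
findings [(0.7, [312.3, 146.2]), (0.33, [259.3, 210.3])]
bur_block [(0.96, [238.9, 146.6])]
dish [(0.93, [383.4, 143.7])]
amber [(0.83, [170.4, 191.4])]
spray [(0.96, [461.5, 167.9])]
tamper [(0.75, [416.4, 211.4]), (0.7, [380.6, 216.4])]
```

View pics/f.png

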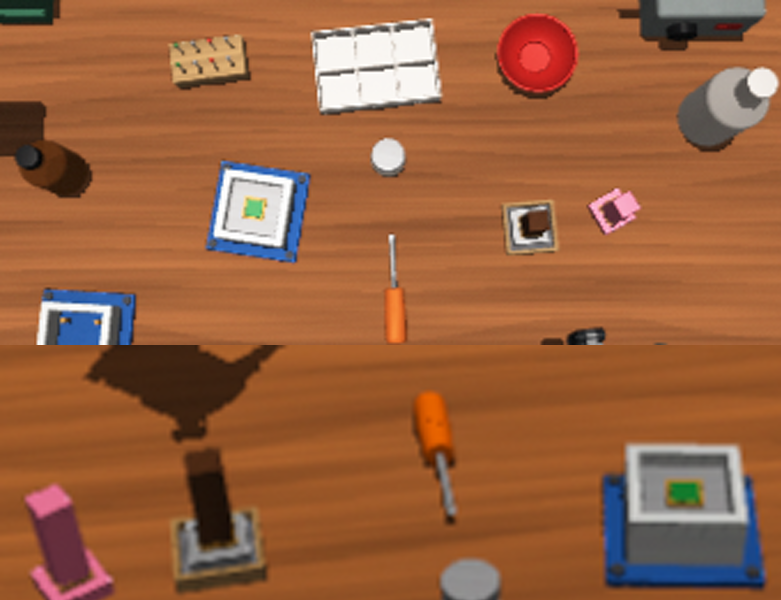

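The tamper stands upright in its tray (top image about 381,217). The other things are where they were, and the plate is back up.

```bash
python3 -c "
from rig import manip
print(manip.sign_off())"
```

```text
the job is handed in; nothing more can be done
None
```

I pressed the pendant with the wooden-handled tamper, put the tamper back upright in its tray, let go, backed the arm off and handed the job in at about 18 s. I used the jig with the green pendant at top-image pixel (262, 211), which is farther to the robot's right than the empty one at (186, 267). I left the pink look-alike alone.

- **Press:** The sprung plate reached its stop about 9 to 10 mm down. From 9.6 to 12.3 s every reading showed a net push of about 17 to 19.4 N. That takes off the roughly 2.8 N the force sensor showed while the tamper hung free. I only read the force at the ends of moves and around pictures, so any brief peaks in between were not seen.
- **Side push:** It was about 2 to 4 N during the hold. By the camera estimates the foot was centred in the well, with about 11 mm clear to each wall.
- **Squareness:** This check was not perfect. The measured tool tilt crept from about 0.4° to 0.95° during the hold, and I had no direct check that the plate was level. It was still about 0.7 to 0.8° when I set the tamper down.
- **Afterwards:** In the last pictures the tamper stands upright in its tray and the plate is back up. The bystanders look unmoved to within the finder's scatter of a few pixels. The finder again took other things for the pot and the tamper, so I went by the pictures there.

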